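# Press the stopper home in a porcelain bottle

### The job

The bottle in the bench press with the red grip still has its stopper standing proud. Swing that press's lever all the way down to its stop so that the stopper goes home, then let the lever spring back up and take the hand away. Leave the blue-gripped press alone and do not shift or knock over the loose white vase.

Things in the scene. Friction and masses are not known exactly. Their poses are not given: they have to be found in the camera images.
- red_lever (a joint): Lever of the press with the RED grip (red and blue presses, bolted to the bench, swap places at random). Angle, rad: 0 = raised, at rest, sloping 0.6 rad up from hinge to grip; 0.6 = level, at its down stop. A spring returns it to 0 when let go. Pushing the grip down takes about 2 N at first, some 10 N near the stop.
- red_grip (a point): Centre of the red grip, a level round crossbar (along the point's y) 26 mm thick, 70 mm long, at the lever's free end, open from above. Its x axis points down the lever to the hinge, which is parallel to the crossbar, 260 mm from it. Grip centre is 304 mm above the bench at rest, 157 mm at the stop. Bottle and 105 mm wide base lie below the lever, towards the hinge.
- stopper (a joint): Dark wooden stopper cap (30 mm wide, 10 mm thick) on a cork in the white bottle (105 mm tall) fixed in the red press. Travel, m: 0 = 16 mm proud, 0.016 = home, cap on the bottle's lip. Starts at 0 to 0.004, stays where pushed. A pad under the lever, 90 mm from the hinge, pushes it (8 N) over the last part of the swing; at the lever's stop it is home.
- blue_lever (a joint): Lever of the other press, the same but with a BLUE grip, holding a bottle already closed. Angle as for the red one (0 = raised). To be left alone.
- vase_centre (a point): Centre (half-way up) of the loose white porcelain vase, 115 mm tall, 72 mm across, standing on the bench at the left. A bystander; z axis up.
Mind the look-alikes: they are no part of the job. Leave any green or yellow look-alike of the part that bears vase_centre alone.

How it is judged:
By the outcome, as a careful person would: the job done as asked, in the order asked, and still so for the second after the job is handed in, with the robot touching nothing.
It also fails if it takes over 40 s, if anything falls off the work surface, if the arm or the gripper's body presses on something with over 40 N, if the wrist force passes 120 N, or if a joint passes its speed limit or range.

### The arm

A 6-joint arm with a two-finger parallel gripper is mounted at the origin on the work surface. World frame = base frame: x ahead of the robot, y to its left, z up, the work surface at z = 0. Lengths are in m, angles in rad, forces in N, time in s.
With the tool pointing down it reaches from about 0.3 to 0.95 m from the base axis. Payload 3.1 kg.
Tool frame: the origin (TCP) lies between the finger pads; the fingertips stand 25 mm ahead of it and the grasp point (between the pads) lies 6 mm ahead of it; z points along the fingers, y is the line along which they close (so a half turn about z gives the same grasp; the last joint's range is limited). The gripper opens to 85 mm and grips with 20 to 120 N. Pads are 22 mm wide; open, the fingers measure 114 mm over their backs; the gripper's body (76 mm by 85 mm) begins 54 mm behind the grasp point. The pads swing forward as they close: fully open they stand 13 mm farther back than shut.
Start: joints at [1.084, 0.308, 1.634, -0, 1.2, -0.07], TCP at [0.253, 0.571, 0.229] pointing down, gripper open.
Joint ranges: [-3.06, 3.06], [-0.79, 1.96], [0.05, 2.63], [-1.19, 4.34], [0.05, 2.64], [-2.94, 2.94]. Speed limits (rad/s): [2.79, 2.79, 3.14, 3.14, 3.14, 3.14].

### API

Orientations are given as a unit quaternion [w, x, y, z].
In Python, from workcell import * gives the robot as it stands.
- The arm moves only by the tool servo_tool, never from a script. Its argument "series" is a list of rows, each a list of 3 entries, a list of its own where there are three numbers: the shift along the tool's x, y, z as a fraction of full scale, then the turn, a rotation vector about the tool's x, y, z as a fraction of full scale, then the closure, from -1 (fully open) to 1 (shut). A call has 1 to 10 rows; each row is the pose to reach, as a shift and turn from the pose commanded when the call began, along the tool's axes at that moment, turning the shorter way round; what a row does not reach only later rows make up. Full scale, the value 1, is 0.25 m for a shift and pi rad for a turn. A row lasts 1/12 s, in which the tool goes at most 41.7 mm and 7.16 degrees, less where a joint would pass 70% of its speed; a pose out of reach is approached as far as the arm can. A call with a number of a shift or a turn outside -1 to 1 is refused whole. A call with a gripper value outside its range is refused whole. The fingers move at their own pace and stop on an object; "force" is the grip in N (left out, the last holds). Time passes only in rows, so rows that repeat a pose let the fingers close. It gives the time, the measured TCP pose, the force, the opening and the grip force at its end, in the units of the state.
- read_state(): the state, without advancing time (a new reading comes with each control period).
- camera(name): name is "scene" or "side" or "wrist"; returns a dict with "img" (480x640x3 uint8, red, green, blue), "depth" (480x640 float32, m along the optical axis (not along the pixel's ray), 0 where there is no reading), "fx", "fy", "cx", "cy" (pixels), "cam_to_world" (4x4, takes a point from camera to world coordinates); the wrist camera has in their place "mount" (4x4, takes a point from camera to tool coordinates, whose origin is the TCP and whose axes are the flange's). Camera axes: x right, y down, z forward; pixel columns grow to the right and rows downward; lengths in m; the calibration is good to about 2 mm. A picture is of the moment at which its call begins: read the wrist's pose just before it.
- finish_job(): hands the job in; it is judged then, once.
The state is a dict: "time_s": time; "qpos": joint angles; "qvel": joint speeds; "effort": joint torques, N m; "ee_pos": TCP position; "eef_rot": TCP orientation; "contact_force": force on the tool from outside, world axes, zero at the start; "ft_torque": the same for the moment, N m; "grip_width": opening from 0.0 (shut) to 1.0 (fully open); "grasp_force": force on a finger pad.
Only numpy, scipy, OpenCV 4.12 (cv2) and the standard library are available. Lean on these libraries where they do the work, as an engineer would, in place of code of your own. Each camera call takes 0.05 s, during which the arm holds its last target. There are 200 camera calls.

## Working session

There is one attempt and no reset: what is moved stays moved. The work goes in short steps, Python scripts to look and compute and a tool call to move; the robot and the scene stay as the last step left them, time stands still between calls to the robot, and variables do not carry over. Pictures are saved under pics/ and viewed, at most 10 in all, crops included, and the job is handed in when it is done.

Besides the shell and the picture viewer there is one more tool, called as a command line: name --argument value ..., lists and objects as JSON in quotes. servo_tool: Moves the arm, as the interface text tells. Shift numbers are shares of 0.25 m and turn numbers shares of pi rad, none past 1 either way. Its arguments: {"type":"object","properties":{"series":{"type":"array","items":{"type":"array"}},"force":{"type":"number"}},"required":["series"]}

```bash
mkdir -p pics; cat > h.py <<'E'
from workcell import *
import numpy as np, cv2
def pts(c):
    d=c["depth"]; v,u=np.mgrid[:480,:640]
    P=np.stack([(u-c["cx"])/c["fx"]*d,(v-c["cy"])/c["fy"]*d,d,np.ones_like(d)],-1)
    return (P@np.array(c["cam_to_world"]).T)[...,:3]
def mask(img,col):
    h=cv2.cvtColor(img,cv2.COLOR_RGB2HSV).astype(int); H,S,V=h[...,0],h[...,1],h[...,2]
    m=(S>120)&(V>60)
    return m&(((H<8)|(H>172)) if col=="red" else ((H>100)&(H<130)))
E
python3 - <<'E'
from h import *
s=read_state(); print(s["time_s"],s["ee_pos"],s["eef_rot"],s["contact_force"])
for n in("scene","side"):
    c=camera(n); cv2.imwrite(f"pics/{n}0.png",c["img"][...,::-1]); P=pts(c)
    for col in("red","blue"):
        m=(mask(c["img"],col)&(c["depth"]>0)).astype(np.uint8)
        k,l,st,ce=cv2.connectedComponentsWithStats(m)
        for i in range(1,k):
            if st[i,4]>60:
                Q=P[l==i]; print(n,col,st[i],np.median(Q,0).round(3),np.percentile(Q,2,0).round(3),np.percentile(Q,98,0).round(3))
E
```

```text
0.0 [0.25266943 0.57074894 0.227851  ] [-3.18519212e-04  2.06917790e-01  9.78357656e-01 -1.10598148e-03] [-0.13546301  0.86416786  0.16905774]
scene red [155 208  36  32 490] [ 0.558 -0.204  0.313] [ 0.216 -0.268  0.001] [ 0.583 -0.176  0.318]
scene blue [359 187  18  32 378] [0.555 0.157 0.313] [0.512 0.14  0.297] [0.58  0.177 0.318]
side red [359 276  33  17 381] [ 0.548 -0.208  0.313] [ 0.521 -0.233  0.152] [ 0.622 -0.124  0.319]
side blue [  54    5   58   45 1737] [0.203 1.425 0.344] [0.116 1.35  0.282] [0.275 1.63  0.35 ]
side blue [289 187  26  11 240] [0.539 0.154 0.312] [0.509 0.138 0.298] [0.571 0.173 0.319]
```

View pics/scene0.png

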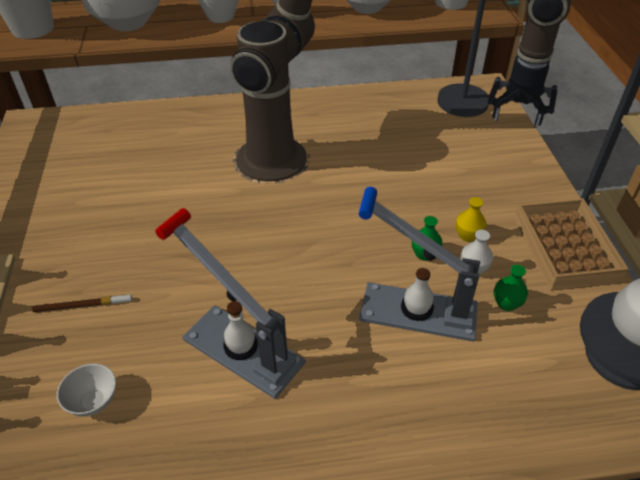

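View pics/side0.png

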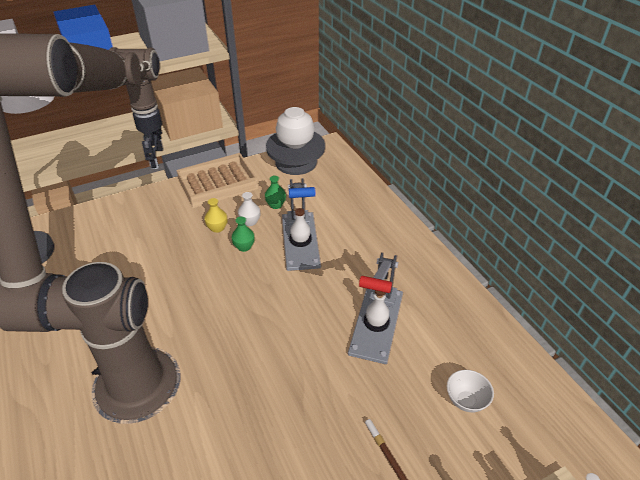

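The scene view shows the red grip at pixel (173,223), its lever running to the hinge at about (270,318). The blue grip is at (368,203), and the white vase at (478,252) sits among the green and yellow look-alikes. The side view agrees, with red at (375,284) and the vase at (248,208). Next I'll fit the crossbar axis and the lever direction.

```bash
python3 - <<'E'
from h import *
from scipy.spatial.transform import Rotation as R
A=[]
for n in("scene","side"):
    c=camera(n); P=pts(c); Q=P[mask(c["img"],"red")]; Q=Q[(Q[:,2]>.285)&(Q[:,2]<.33)&(abs(Q[:,0]-.555)<.06)&(abs(Q[:,1]+.206)<.06)]
    (cx,cy),wh,a=cv2.minAreaRect(Q[:,:2].astype(np.float32)); w,V=np.linalg.eigh(np.cov(Q[:,:2].T)); print(n,len(Q),(cx,cy),wh,a,V[:,1],Q[:,2].max())
    if n=="scene":
        # lever arm points: grey, between heights .17 and .29
        d=V[:,1]; l=np.array([-d[1],d[0]]); l*=np.sign(l[0]); g=np.array([cx,cy])
        r=P[...,:2]-g; s=r@l; t=r@d; m=(s>.03)&(s<.2)&(abs(t)<.05)&(P[...,2]>.17)&(P[...,2]<.3)&(abs(P[...,2]-(.304-s*np.tan(.6)))<.03)
        X=P[m][:,:2]; k=np.polyfit(s[m],t[m],1); print("lever",len(X),l,"t=",k)
s=read_state(); p=np.array(s["ee_pos"]); M=R.from_quat(np.r_[s["eef_rot"][1:],s["eef_rot"][0]]).as_matrix(); print(p,M.round(3))
E
```

```text
scene 480 (0.5532054305076599, -0.2025364339351654) (0.02562173642218113, 0.07214350998401642) 47.60182571411133 [-0.7154039   0.69871114] 0.3197534239548495
lever 1559 [0.69871114 0.7154039 ] t= [ 0.03311069 -0.00153012]
side 372 (0.5503975749015808, -0.20471936464309692) (0.02585015259683132, 0.0699283629655838) 48.330501556396484 [-0.74034172  0.67223071] 0.3212782902994489
[0.25279595 0.57102194 0.22828132] [[-0.914  0.405 -0.001]
 [ 0.405  0.914 -0.001]
 [ 0.    -0.001 -1.   ]]
```

servo_tool --series '[[[0,0,-0.68],[0,0,0.106],1],[[0,0,-0.68],[0,0,0.106],1],[[0,0,-0.68],[0,0,0.106],1],[[0,0,-0.68],[0,0,0.106],1],[[0,0,-0.68],[0,0,0.106],1],[[0,0,-0.68],[0,0,0.106],1]]'

```text
time_s: 0.7
ee_pos: [0.2539, 0.5731, 0.4042]
eef_rot: [0.001, 0.366, 0.931, 0.005]
contact_force: [0.5, 0.8, 0.2]
grip_width: 0.143
grasp_force: 0.0
```

servo_tool --series '[[[-0.99,-0.48,0],[0,0,0],1],[[-0.99,-0.48,0],[0,0,0],1],[[-0.99,-0.48,0],[0,0,0],1],[[-0.99,-0.48,0],[0,0,0],1],[[-0.99,-0.48,0],[0,0,0],1],[[-0.99,-0.48,0],[0,0,0],1],[[-0.99,-0.48,0],[0,0,0],1],[[-0.99,-0.48,0],[0,0,0],1]]'

```text
time_s: 1.37
ee_pos: [0.353, 0.3104, 0.3968]
eef_rot: [-0.0, 0.369, 0.93, -0.003]
contact_force: [-0.2, -0.1, -0.3]
grip_width: -0.001
grasp_force: 0.0
```

servo_tool --series '[[[-0.99,-0.48,0],[0,0,0],1],[[-0.99,-0.48,0],[0,0,0],1],[[-0.99,-0.48,0],[0,0,0],1],[[-0.99,-0.48,0],[0,0,0],1],[[-0.99,-0.48,0],[0,0,0],1],[[-0.99,-0.48,0],[0,0,0],1],[[-0.99,-0.48,0],[0,0,0],1],[[-0.99,-0.48,0],[0,0,0],1]]'

```text
time_s: 2.03
ee_pos: [0.4525, 0.0549, 0.3968]
eef_rot: [-0.001, 0.369, 0.93, -0.002]
contact_force: [-0.6, 0.4, 0.3]
grip_width: 0.003
grasp_force: 0.0
```

servo_tool --series '[[[-0.99,-0.48,0],[0,0,0],1],[[-0.99,-0.48,0],[0,0,0],1],[[-0.99,-0.48,0],[0,0,0],1],[[-0.99,-0.48,0],[0,0,0],1],[[-0.99,-0.48,0],[0,0,0],1],[[-0.99,-0.48,0],[0,0,0],1],[[-0.99,-0.48,0],[0,0,0],1],[[-0.99,-0.48,0],[0,0,0],1]]'

```text
time_s: 2.7
ee_pos: [0.552, -0.2012, 0.3958]
eef_rot: [-0.002, 0.368, 0.93, -0.001]
contact_force: [-0.5, 0.4, 0.5]
grip_width: 0.004
grasp_force: 0.0
```

```bash
python3 - <<'E'
from h import *
from scipy.spatial.transform import Rotation as R
s=read_state(); M=R.from_quat(np.r_[s["eef_rot"][1:],s["eef_rot"][0]]).as_matrix()
T=np.eye(4);T[:3,:3]=M;T[:3,3]=s["ee_pos"]
c=camera("wrist"); a=c["img"]; c["cam_to_world"]=T@np.array(c["mount"]); P=pts(c)
Q=P[mask(a,"red")&(c["depth"]>0)]; Q=Q[Q[:,2]>.285]; print(len(Q))
if len(Q): print(cv2.minAreaRect(Q[:,:2].astype(np.float32)),Q[:,2].max())
b=camera("side")["img"]; cv2.imwrite("pics/w1.png",cv2.resize(np.hstack([a,b]),(800,300))[...,::-1])
E
```

```text
3115
((0.5514858365058899, -0.20429670810699463), (0.024515176191926003, 0.06838836520910263), 47.558563232421875) 0.40585989688207785
```

View pics/w1.png

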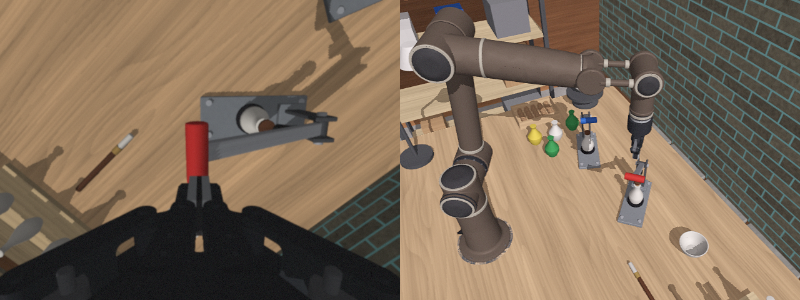

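The wrist half shows the red crossbar at about (197,165), directly under the closed fingers. Its measured centre is (0.551,-0.204), which matches the first estimate. I'll press it down along the arc.

servo_tool --series '[[[0,-0.01,0.12],[0,0,0],1],[[0,-0.01,0.2],[0,0,0],1],[[0,-0.03,0.24],[0,0,0],1],[[0,-0.05,0.28],[0,0,0],1],[[0,-0.07,0.32],[0,0,0],1],[[0,-0.088,0.356],[0,0,0],1],[[0,-0.11,0.404],[0,0,0],1],[[0,-0.13,0.452],[0,0,0],1],[[0,-0.145,0.5],[0,0,0],1],[[0,-0.145,0.5],[0,0,0],1]]'

```text
time_s: 3.63
ee_pos: [0.5224, -0.2296, 0.2738]
eef_rot: [-0.002, 0.366, 0.93, -0.006]
contact_force: [-9.2, -7.9, 10.0]
grip_width: 0.0
grasp_force: 7.6
```

```bash
python3 - <<'E'
from h import *
from scipy.spatial.transform import Rotation as R
s=read_state(); M=R.from_quat(np.r_[s["eef_rot"][1:],s["eef_rot"][0]]).as_matrix()
T=np.eye(4);T[:3,:3]=M;T[:3,3]=s["ee_pos"]; print(s["ee_pos"],s["contact_force"])
a=camera("wrist"); a["cam_to_world"]=T@np.array(a["mount"])
for n,c in(("w",a),("sc",camera("scene")),("si",camera("side"))):
    P=pts(c); Q=P[mask(c["img"],"red")&(c["depth"]>0)]; Q=Q[(Q[:,2]>.15)&(np.hypot(Q[:,0]-.525,Q[:,1]+.23)<.07)]
    print(n,len(Q)); 
    if len(Q): r=cv2.minAreaRect(Q[:,:2].astype(np.float32));print(r,np.percentile(Q[:,2],[5,50,95]),((np.array(r[0])-s["ee_pos"][:2])@M[:2,:2]).round(4))
    if n!="w": 
        v,u=np.argwhere(mask(c["img"],"red")&(np.hypot(P[...,0]-.525,P[...,1]+.23)<.07)).mean(0).astype(int)
        cv2.imwrite(f"pics/{n}2.png",cv2.resize(c["img"][v-60:v+60,u-80:u+80],(400,300))[...,::-1])
cv2.imwrite("pics/m2.png",np.hstack([cv2.imread("pics/sc2.png"),cv2.imread("pics/si2.png")]))
E
```

```text
[ 0.52242121 -0.22962833  0.27379113] [-9.1518095  -7.86233102 10.04750697]
w 5282
((0.5305542349815369, -0.20851382613182068), (0.02411947213113308, 0.04454879090189934), 47.47208023071289) [0.27711925 0.28652799 0.28860714] [0.0084 0.021 ]
sc 461
((0.5403397679328918, -0.21690747141838074), (0.03020896576344967, 0.07018943130970001), 48.322166442871094) [0.27504657 0.28499833 0.28938686] [-0.0044  0.0215]
si 202
((0.5248034596443176, -0.23536334931850433), (0.0690549910068512, 0.07019807398319244), 51.929412841796875) [0.27365203 0.28671709 0.29299093] [-0.0057 -0.0026]
```

View pics/m2.png

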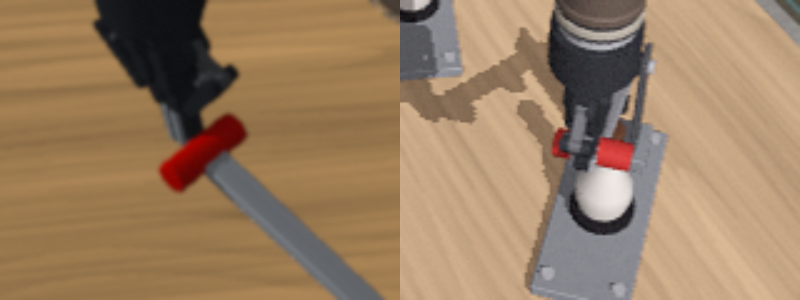

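The slip shows here: the fingers are on the outer side of the red bar, left image at about (195,140), and the lever is only partly down. I'll back off outward and rise. Then I'll open the tips about 17 mm so the bar nests between them and can't roll out.

servo_tool --series '[[[0,-0.06,0],[0,0,0],1],[[0,-0.16,0],[0,0,0],1],[[0,-0.2,0],[0,0,0],1],[[0,-0.2,-0.25],[0,0,0],0.6],[[0,-0.2,-0.5],[0,0,0],0.6],[[0,-0.2,-0.5],[0,0,0],0.6],[[0,0,-0.5],[0,0,0],0.6],[[0,0.135,-0.5],[0,0,0],0.6],[[0,0.135,-0.5],[0,0,0],0.6],[[0,0.135,-0.5],[0,0,0],0.6]]' --force 60

```text
time_s: 4.62
ee_pos: [0.5504, -0.1983, 0.3988]
eef_rot: [0.0, 0.365, 0.931, 0.0]
contact_force: [-0.7, -0.3, -0.5]
grip_width: 0.202
grasp_force: 0.0
```

```bash
python3 - <<'E'
from h import *
from scipy.spatial.transform import Rotation as R
s=read_state(); M=R.from_quat(np.r_[s["eef_rot"][1:],s["eef_rot"][0]]).as_matrix()
T=np.eye(4);T[:3,:3]=M;T[:3,3]=s["ee_pos"]; print(s["ee_pos"],s["contact_force"],s["grip_width"])
a=camera("wrist"); a["cam_to_world"]=T@np.array(a["mount"])
for n,c in(("w",a),("sc",camera("scene"))):
    P=pts(c); Q=P[mask(c["img"],"red")&(c["depth"]>0)]; Q=Q[(Q[:,2]>.27)&(Q[:,2]<.33)&(np.hypot(Q[:,0]-.552,Q[:,1]+.203)<.06)]
    r=cv2.minAreaRect(Q[:,:2].astype(np.float32));print(r,Q[:,2].max(),"tool xy",((np.array(r[0])-s["ee_pos"][:2])@M[:2,:2]).round(4))
# lowest point of fingers: wrist cloud near TCP
L=np.concatenate([ (P.reshape(-1,3)-s["ee_pos"])@M]); L=L[(abs(L[:,0])<.02)&(abs(L[:,1])<.04)&(L[:,2]<.045)&(L[:,2]>0)]; print("finger pts",len(L),L.min(0) if len(L) else 0,L.max(0) if len(L) else 0)
cv2.imwrite("pics/w3.png",a["img"][200:480,150:490,::-1])
E
```

```text
[ 0.55041811 -0.19825847  0.3987699 ] [-0.73865339 -0.30429534 -0.53654148] 0.20241863577518188
((0.5519134998321533, -0.20473340153694153), (0.024651765823364258, 0.0697670429944992), 47.79499053955078) 0.31915927587701365 tool xy [-0.0055 -0.0037]
((0.5540493130683899, -0.20199871063232422), (0.026121292263269424, 0.0718502551317215), 44.657772064208984) 0.3204847157005647 tool xy [-0.0052 -0.0003]
finger pts 3 [-0.00101488 -0.01201387  0.00036493] [0.00901637 0.01179967 0.00113043]
```

View pics/w3.png

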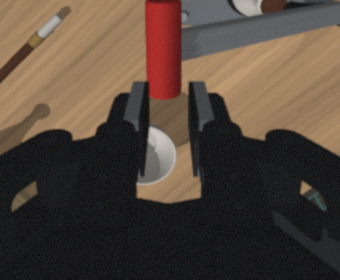

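The wrist crop shows the red bar, column about 165, centred between the two tips at columns 140 and 197. The gap is about 17 mm. I'll lower until it touches.

servo_tool --series '[[[-0.02,-0.008,0.12],[0,0,0],0.6],[[-0.02,-0.008,0.2],[0,0,0],0.6],[[-0.02,-0.009,0.24],[0,0,0],0.6],[[-0.02,-0.012,0.26],[0,0,0],0.6],[[-0.02,-0.016,0.27],[0,0,0],0.6],[[-0.02,-0.016,0.27],[0,0,0],0.6]]'

```text
time_s: 5.22
ee_pos: [0.5501, -0.2068, 0.3318]
eef_rot: [0.0, 0.367, 0.93, -0.0]
contact_force: [-1.3, 0.6, 0.3]
grip_width: 0.202
grasp_force: 0.0
```

servo_tool --series '[[[0,0,0.015],[0,0,0],0.6],[[0,-0.005,0.03],[0,0,0],0.6],[[0,-0.005,0.03],[0,0,0],0.6]]'

```text
time_s: 5.47
ee_pos: [0.5493, -0.2072, 0.3241]
eef_rot: [0.0, 0.366, 0.931, -0.0]
contact_force: [-0.4, 0.1, 0.7]
grip_width: 0.203
grasp_force: 0.0
```

```bash
python3 - <<'E'
from h import *
b=camera("side");P=pts(b);c=camera("scene");o=[]
for c in(c,b):
    P=pts(c);v,u=np.argwhere(mask(c["img"],"red")&(np.hypot(P[...,0]-.54,P[...,1]+.21)<.07)&(P[...,2]>.2)).mean(0).astype(int)
    Q=P[mask(c["img"],"red")]; Q=Q[(Q[:,2]>.2)&(np.hypot(Q[:,0]-.54,Q[:,1]+.21)<.07)];print(np.median(Q,0),Q[:,2].max())
    o.append(cv2.resize(c["img"][v-45:v+45,u-60:u+60],(400,300))[...,::-1])
cv2.imwrite("pics/m4.png",np.hstack(o))
E
```

```text
[ 0.5617107  -0.20463512  0.31265677] 0.34599212272251123
[ 0.5464646  -0.21204309  0.31190182] 0.33310671807882564
```

View pics/m4.png

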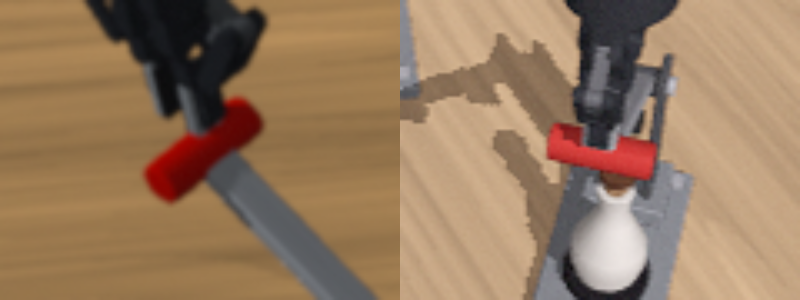

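Both views show the tips resting just at the top of the red bar, at about (205,125) on the left and (600,145) on the right. I'll press a little further and check the force.

servo_tool --series '[[[0,0,0.02],[0,0,0],0.6],[[0,-0.008,0.04],[0,0,0],0.6],[[0,-0.02,0.06],[0,0,0],0.6],[[0,-0.02,0.06],[0,0,0],0.6]]'

```text
time_s: 5.9
ee_pos: [0.5456, -0.2113, 0.3082]
eef_rot: [-0.0, 0.366, 0.93, -0.0]
contact_force: [-0.5, -1.1, 2.7]
grip_width: 0.199
grasp_force: 1.3
```

```bash
cat >> h.py <<'E'
from scipy.spatial.transform import Rotation as R
def rel():
    s=read_state(); M=R.from_quat(np.r_[s["eef_rot"][1:],s["eef_rot"][0]]).as_matrix()
    T=np.eye(4);T[:3,:3]=M;T[:3,3]=s["ee_pos"]
    c=camera("wrist"); c["cam_to_world"]=T@np.array(c["mount"]); d=camera("scene")
    for n,c in (("w",c),("sc",d)):
        P=pts(c); Q=((P-s["ee_pos"])@M)[mask(c["img"],"red")&(c["depth"]>0)]
        Q=Q[(np.linalg.norm(Q[:,:2],axis=1)<.06)&(abs(Q[:,2])<.06)]
        r=cv2.minAreaRect(Q[:,:2].astype(np.float32)); z=np.percentile(Q[:,2],3)
        print(n,np.round(r[0],4),np.round(r[1],3),"top in tool z",z.round(4),"world top",(s["ee_pos"][2]-z).round(4))
    return c
E
python3 -c "
from h import *
rel()"
```

```text
w [0.0001 0.0052] [0.025 0.07 ] top in tool z -0.0035 world top 0.3117
sc [0.     0.0181] [0.072 0.046] top in tool z -0.0075 world top 0.3157
```

```bash
python3 - <<'E'
from h import *
a=camera("wrist")["img"][150:450,150:490]; c=camera("scene")["img"]; 
cv2.imwrite("pics/m5.png",np.hstack([cv2.resize(a,(400,353)),cv2.resize(c[180:268,140:240],(400,353))])[...,::-1])
E
```

```text
(no output)
```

View pics/m5.png

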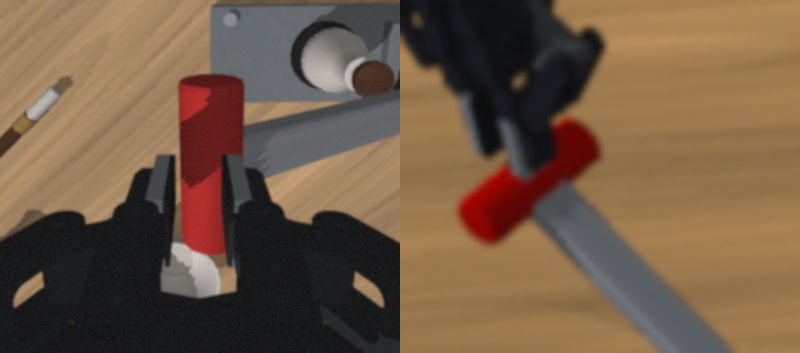

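The wrist crop shows the bar 5 mm towards the hinge from the gap centre: the inner tip is on the bar and the outer tip beside it. I started the outward shift too soon. I'll lift, recentre and come straight down.

servo_tool --series '[[[0,0,-0.08],[0,0,0],0.6],[[0,0.0,-0.12],[0,0,0],0.6],[[0,0.02,-0.12],[0,0,0],0.6],[[0,0.024,-0.12],[0,0,0],0.6],[[0,0.024,-0.06],[0,0,0],0.6],[[0,0.024,-0.03],[0,0,0],0.6],[[0,0.024,-0.03],[0,0,0],0.6]]'

```text
time_s: 6.68
ee_pos: [0.549, -0.2053, 0.3133]
eef_rot: [-0.002, 0.366, 0.931, 0.0]
contact_force: [1.2, 0.8, 0.4]
grip_width: 0.2
grasp_force: 0.6
```

```bash
python3 -c "
from h import *
rel();s=read_state();print(s['contact_force'],s['ee_pos'])"
```

```text
w [-0.0016  0.0026] [0.025 0.07 ] top in tool z -0.0045 world top 0.3178
sc [-0.0022  0.0188] [0.071 0.05 ] top in tool z -0.0099 world top 0.3231
[ 0.19158403 -0.49305425 -0.14529238] [ 0.54959499 -0.20592631  0.31535963]
```

servo_tool --series '[[[-0.006,0.01,-0.08],[0,0,0],0.6],[[-0.006,0.01,-0.14],[0,0,0],-0.1],[[-0.006,0.01,-0.14],[0,0,0],-0.1],[[-0.006,0.01,-0.14],[0,0,0],-0.1],[[-0.006,0.01,-0.06],[0,0,0],-0.1],[[-0.006,0.01,0.01],[0,0,0],-0.1],[[-0.006,0.01,0.01],[0,0,0],-0.1]]'

```text
time_s: 7.37
ee_pos: [0.5499, -0.2043, 0.3085]
eef_rot: [-0.005, 0.366, 0.931, 0.0]
contact_force: [-0.5, 0.3, -0.2]
grip_width: 0.55
grasp_force: 0.0
```

```bash
python3 -c "
from h import *
rel();s=read_state();print(s['contact_force'],s['ee_pos'],s['grip_width'])
a=camera('wrist')['img'][150:450,150:490]; c=camera('scene')['img']; 
cv2.imwrite('pics/m6.png',np.hstack([cv2.resize(a,(400,353)),cv2.resize(c[180:268,140:240],(400,353))])[...,::-1])"
```

```text
w [-0.0014  0.0015] [0.025 0.07 ] top in tool z -0.0092 world top 0.3178
sc [-0.0111  0.0139] [0.066 0.06 ] top in tool z -0.0096 world top 0.3182
[-0.27336216 -0.44168778 -0.41617304] [ 0.55188579 -0.2050924   0.31228851] 0.550464964056563
```

View pics/m6.png

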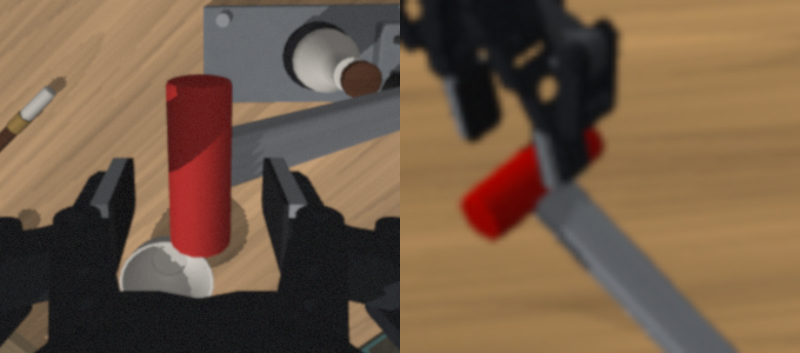

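The wrist crop shows the bar, columns 168–232, centred between the open fingers at 130 and 265. I'll close on it.

servo_tool --series '[[[0,0,0],[0,0,0],1],[[0,0,0],[0,0,0],1],[[0,0,0],[0,0,0],1],[[0,0,0],[0,0,0],1],[[0,0,0],[0,0,0],1]]' --force 40

```text
time_s: 7.98
ee_pos: [0.5532, -0.2056, 0.3147]
eef_rot: [0.001, 0.366, 0.931, -0.0]
contact_force: [0.4, -0.4, 1.7]
grip_width: -0.0
grasp_force: 0.7
```

```bash
python3 -c "
from h import *
rel();s=read_state();print(s['contact_force'],s['ee_pos'],s['grip_width'])
c=camera('side');P=pts(c);Q=P[mask(c['img'],'red')];Q=Q[(Q[:,2]>.2)&(np.hypot(Q[:,0]-.54,Q[:,1]+.21)<.08)];print(np.percentile(Q,[3,50,97],axis=0))
a=camera('wrist')['img'][150:450,150:490]; c=camera('scene')['img']; 
cv2.imwrite('pics/m7.png',np.hstack([cv2.resize(a,(400,353)),cv2.resize(c[180:268,140:240],(400,353))])[...,::-1])"
```

```text
w [ 0.0175 -0.0001] [0.025 0.038] top in tool z -0.0029 world top 0.3176
sc [0.0023 0.0026] [0.072 0.026] top in tool z -0.0039 world top 0.3186
[-0.04348126 -0.40445587  1.86958367] [ 0.55319067 -0.2056922   0.31470787] -0.0008881736031015523
[[ 0.5203294  -0.23255923  0.29899544]
 [ 0.54448554 -0.21156247  0.31265377]
 [ 0.57424196 -0.18350921  0.31888498]]
```

View pics/m7.png

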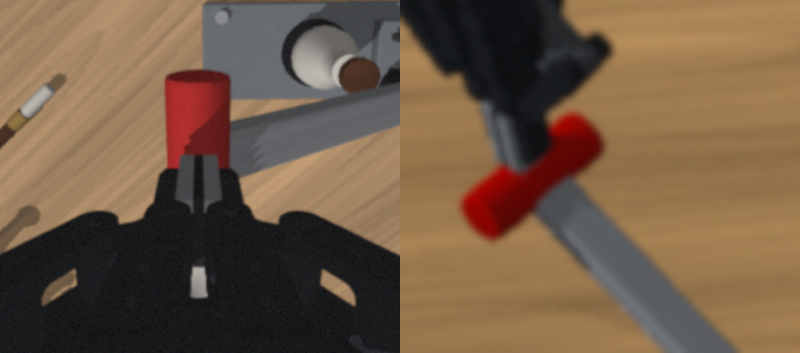

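The closed fingers are standing on top of the bar, centred at column 198 in the wrist crop. So the tips reach only about as far as the reported TCP height, and contact is at TCP z of about 0.316. That explains the early slip. I'll open the tips to a 17 mm notch, seat them on the bar and follow the arc from there.

servo_tool --series '[[[0.006,0.004,-0.06],[0,0,0],0.6],[[0.006,0.004,-0.1],[0,0,0],0.6],[[0.006,0.004,-0.1],[0,0,0],0.6],[[0.006,0.004,-0.04],[0,0,0],0.6],[[0.006,0.004,0.0],[0,0,0],0.6],[[0.006,0.002,0.02],[0,0,0],0.6],[[0.006,-0.002,0.03],[0,0,0],0.6],[[0.006,-0.002,0.03],[0,0,0],0.6]]' --force 60

```text
time_s: 8.9
ee_pos: [0.5502, -0.2064, 0.3063]
eef_rot: [-0.001, 0.366, 0.93, -0.002]
contact_force: [-3.5, -3.6, 5.5]
grip_width: 0.201
grasp_force: 3.4
```

```bash
python3 -c "
from h import *
rel();s=read_state();print(s['contact_force'],s['ee_pos'],s['grip_width'])"
```

```text
w [ 0.0003 -0.0006] [0.025 0.07 ] top in tool z -0.006 world top 0.3122
sc [-0.0028  0.0042] [0.063 0.054] top in tool z -0.0089 world top 0.3152
[-2.73439418 -3.41505118  5.05617648] [ 0.55055196 -0.20611937  0.3070245 ] 0.19976210073316678
```

The bar is seated: centred within 1 mm, with the lever about 5 mm down. I'll follow the arc.

servo_tool --series '[[[0,-0.028,0.038],[0,0,0],0.6],[[0,-0.05,0.078],[0,0,0],0.6],[[0,-0.068,0.114],[0,0,0],0.6],[[0,-0.09,0.162],[0,0,0],0.6],[[0,-0.11,0.21],[0,0,0],0.6],[[0,-0.125,0.258],[0,0,0],0.6],[[0,-0.125,0.258],[0,0,0],0.6]]'

```text
time_s: 9.58
ee_pos: [0.529, -0.2294, 0.2403]
eef_rot: [-0.001, 0.366, 0.93, -0.001]
contact_force: [-2.0, -2.7, 5.5]
grip_width: 0.201
grasp_force: 3.9
```

```bash
python3 -c "
from h import *
rel();s=read_state();print(s['contact_force'],s['ee_pos'],s['grip_width'])"
```

```text
w [-0.0003 -0.    ] [0.025 0.07 ] top in tool z -0.0067 world top 0.247
sc [-0.0032  0.0039] [0.062 0.055] top in tool z -0.0108 world top 0.251
[-2.52239161 -1.41422564  5.38903877] [ 0.52952497 -0.22893651  0.24224462] 0.19955140535600183
```

servo_tool --series '[[[0,-0.014,0.048],[0,0,0],0.6],[[0,-0.025,0.1],[0,0,0],0.6],[[0,-0.035,0.152],[0,0,0],0.6],[[0,-0.041,0.2],[0,0,0],0.6],[[0,-0.045,0.248],[0,0,0],0.6],[[0,-0.046,0.288],[0,0,0],0.6],[[0,-0.046,0.308],[0,0,0],0.6],[[0,-0.046,0.324],[0,0,0],0.6],[[0,-0.046,0.324],[0,0,0],0.6]]'

```text
time_s: 10.43
ee_pos: [0.5222, -0.2384, 0.1636]
eef_rot: [0.0, 0.366, 0.931, -0.002]
contact_force: [-7.2, -4.5, 12.1]
grip_width: 0.202
grasp_force: 8.9
```

```bash
python3 -c "
from h import *
rel();s=read_state();print(s['contact_force'],s['ee_pos'],s['grip_width'])"
```

```text
w [0.0009 0.0001] [0.025 0.07 ] top in tool z -0.0072 world top 0.1708
sc [-0.0045  0.0145] [0.069 0.049] top in tool z -0.0235 world top 0.1871
[-7.32562757 -5.47297638 12.05904882] [ 0.52211219 -0.23838843  0.16356439] 0.20329590817776563
```

servo_tool --series '[[[0,-0.006,0.008],[0,0,0],0.6],[[0,-0.008,0.02],[0,0,0],0.6],[[0,-0.008,0.03],[0,0,0],0.6],[[0,-0.008,0.03],[0,0,0],0.6],[[0,-0.008,0.03],[0,0,0],0.6]]'

```text
time_s: 10.95
ee_pos: [0.5223, -0.2387, 0.1622]
eef_rot: [0.001, 0.366, 0.931, -0.001]
contact_force: [-13.8, 4.3, 37.7]
grip_width: 0.2
grasp_force: 19.2
```

```bash
python3 -c "
from h import *
rel();s=read_state();print(s['contact_force'],s['ee_pos'],s['grip_width'])"
```

```text
w [0.0012 0.0003] [0.025 0.07 ] top in tool z -0.0077 world top 0.1699
sc [-0.006   0.0095] [0.064 0.055] top in tool z -0.0222 world top 0.1844
[-13.06472083   3.40723816  36.22378727] [ 0.52227569 -0.23872985  0.16219112] 0.19976190336069333
```

The lever is on its stop: bar top at 0.170, 37 N, and no further travel. I'll ride it back up the arc and lift away.

servo_tool --series '[[[0,0.009,-0.106],[0,0,0],0.6],[[0,0.02,-0.202],[0,0,0],0.6],[[0,0.041,-0.306],[0,0,0],0.6],[[0,0.054,-0.354],[0,0,0],0.6],[[0,0.09,-0.45],[0,0,0],0.6],[[0,0.13,-0.534],[0,0,0],0.6],[[0,0.177,-0.614],[0,0,0],0.6],[[0,0.18,-0.75],[0,0,0],0.6],[[0,0.18,-0.9],[0,0,0],0.6],[[0,0.18,-0.95],[0,0,0],0.6]]'

```text
time_s: 11.88
ee_pos: [0.554, -0.2042, 0.397]
eef_rot: [0.004, 0.366, 0.931, 0.001]
contact_force: [0.2, -0.7, 0.7]
grip_width: 0.196
grasp_force: 0.0
```

servo_tool --series '[[[0,-0.1,-0.1],[0,0,0],0.6],[[0,-0.3,-0.1],[0,0,0],0.6],[[0,-0.4,-0.1],[0,0,0],0.6],[[0,-0.4,-0.1],[0,0,0],0.6],[[0,-0.4,-0.1],[0,0,0],0.6]]'

```text
time_s: 12.3
ee_pos: [0.4828, -0.2782, 0.4154]
eef_rot: [-0.0, 0.367, 0.93, 0.001]
contact_force: [0.7, 0.2, 0.1]
grip_width: 0.198
grasp_force: 0.0
```

```bash
python3 - <<'E'
from h import *
s=read_state();print(s['contact_force'],s['ee_pos'],s['time_s'])
o=[]
for n in("scene","side"):
    c=camera(n);P=pts(c)
    for col,x,y in(("red",.552,-.203),("blue",.55,.156)):
        Q=P[mask(c["img"],col)];Q=Q[(Q[:,2]>.1)&(np.hypot(Q[:,0]-x,Q[:,1]-y)<.06)];print(n,col,len(Q),np.median(Q,0) if len(Q) else 0)
    o.append(c["img"])
cv2.imwrite("pics/end.png",np.hstack([cv2.resize(o[0][180:405,130:530],(400,225)),cv2.resize(o[1][160:385,200:440],(400,375))[:225*1] if 0 else cv2.resize(o[1][150:375,100:500],(400,225))])[...,::-1])
E
```

```text
[0.65433616 0.20686485 0.08697073] [ 0.48284463 -0.27821617  0.41540307] 12.3
scene red 478 [ 0.55955979 -0.20341967  0.31276342]
scene blue 365 [0.55605819 0.15702692 0.31347686]
side red 225 [ 0.55773215 -0.21802168  0.31300572]
side blue 236 [0.53923739 0.15358066 0.31241373]
```

View pics/end.png

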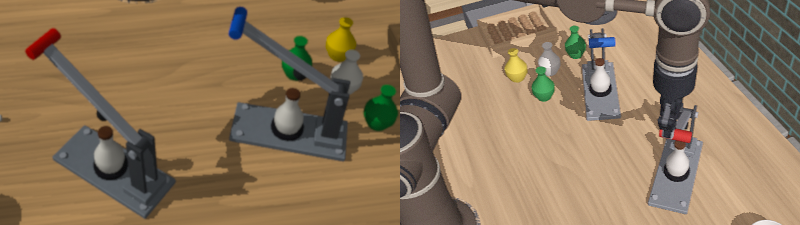

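The final picture shows the red lever raised again, with its grip at (43,43). The red bottle's stopper at (105,132) is down like the one in the blue press. The vase at (347,75) is standing and the blue press hasn't moved.

```bash
python3 -c "
from workcell import *
print(finish_job())"
```

```text
the job is handed in; nothing more can be done
None
```

I pressed the red lever down to its stop, let it rise back to rest and moved the hand clear, then handed the job in at about 12.4 s of the 40 s. In the last picture the stopper looks home, and the blue press and vase look untouched; a first try at the lever slipped off its grip partway down.

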